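# Shake-test the sealed bushing cases and hold out the one that rattles

### The job

In one of the three identical sealed cases on the rubber mat the bushing has come out of its packing and rattles when the case is shaken; find out which one it is. Stand the two quiet cases in any two pockets of the grey tray, fully home, lowered in and not dropped; keep the rattling one out of the tray and leave the other parts on the mat where they lie. Finish still holding the rattling case in the gripper, upright and steady, with about 15 cm of clear air under it, out past the mat's edge farthest from the robot, for the fitter across the bench to see; do not put it down.

Things in the scene. Friction and masses are not known exactly. Their poses are not given: they have to be found in the camera images.
- case_a: sealed light-metal parts case; a, b and c look alike. 150 (x) by 54 (y) by 50 mm high, with a grip bar over the lid: 18 mm wide (y), 14 mm high, its middle 77 mm up, open 48 mm between its two posts and 20 mm under it; 84 mm tall in all. Take it across the middle of the bar, from above. Origin at the centre of its underside, z up; starts on the mat. 0.39 to 0.53 kg with contents
- case_b: as case_a. Inside each is a 0.21 kg bronze bushing, 34 mm across, 33 mm tall: in two cases a foam plug holds it fast in the middle; in one (any of a, b, c, new each time) it is out of its packing, starts in the middle and slides freely (oiled, friction about 0.12) along x, 54 mm each way to the end walls
- case_c: as case_a. A brisk shake along x makes a loose bushing knock on the end walls. Tilted 20 to 30 degrees end down, it slides within about half a second to the low end and stays there when the case is level again: levelled after a tilt one way and then the other, the moment on the tool about the case's y differs by about 0.2 N m; in a quiet case by nothing
- rack: fixed grey plastic kit tray on the mat: block 190 (x) by 240 (y) by 30 mm high with three oblong blind pockets side by side along y, 76 mm apart, each 158 mm long (x), 62 mm wide (y), 22 mm deep; origin at the centre of its underside, 5 mm above the bench. A case standing in a pocket, either way round, has its underside 8 mm above the tray's (13 mm above the bench)
- rack_hole0 (a point): centre of the mouth of tray pocket 0, level with the tray's top (35 mm above the bench)
- rack_hole1 (a point): centre of the mouth of tray pocket 1, level with the tray's top (35 mm above the bench)
- rack_hole2 (a point): centre of the mouth of tray pocket 2, level with the tray's top (35 mm above the bench)
- mat: fixed black ribbed rubber mat, 300 mm (x) by 900 mm (y), 5 mm thick; origin at the centre of its underside on the bench (z = 0); its x axis points away from the robot, so the edge farthest from the robot is at x = +150 mm in its frame. The bench beyond it is clear
- bushing: new bronze bushing, 32 mm across, 36 mm tall, standing on the mat among the cases; origin at the centre of its underside; not to be disturbed
- socket: steel wrench socket, 26 mm across, 36 mm tall, standing on the mat among the cases; origin at the centre of its underside; not to be disturbed
- piston: chromed caliper piston, a cup 42 mm across and 40 mm tall, on the mat near the robot; origin at the centre of its underside; not to be disturbed
- cap: small red plastic cap, 30 mm across, 14 mm tall, on the mat near the robot; origin at the centre of its underside; not to be disturbed
- bracket: dark cast bracket, 44 by 110 mm, 34 mm tall, on the mat near the robot; origin at the centre of its underside; not to be disturbed
- brake_pad: brake pad on its backing plate, 52 by 110 mm, 16 mm tall, on the mat near the robot; origin at the centre of its underside; not to be disturbed

How it is judged:
On the way, in this order (a step that is already met when the one before it is completed fails the run):
1. one quiet case stands in a tray pocket, let go (((not (distance between loose_part_c0 and case_a below 0.07 m) and ((horizontal distance between case_a and rack_hole0 below 0.008 m or horizontal distance between case_a and rack_hole1 below 0.008 m or horizontal distance between case_a and rack_hole2 below 0.008 m) and z of case_a in the frame of rack below 0.013 m and angle between case_a's own z axis and vertical below 0.12 rad and contact force between case_a and the fingers below 0.1 N and linear speed of case_a below 0.03 m/s)) or (not (distance between loose_part_c0 and case_b below 0.07 m) and ((horizontal distance between case_b and rack_hole0 below 0.008 m or horizontal distance between case_b and rack_hole1 below 0.008 m or horizontal distance between case_b and rack_hole2 below 0.008 m) and z of case_b in the frame of rack below 0.013 m and angle between case_b's own z axis and vertical below 0.12 rad and contact force between case_b and the fingers below 0.1 N and linear speed of case_b below 0.03 m/s)) or (not (distance between loose_part_c0 and case_c below 0.07 m) and ((horizontal distance between case_c and rack_hole0 below 0.008 m or horizontal distance between case_c and rack_hole1 below 0.008 m or horizontal distance between case_c and rack_hole2 below 0.008 m) and z of case_c in the frame of rack below 0.013 m and angle between case_c's own z axis and vertical below 0.12 rad and contact force between case_c and the fingers below 0.1 N and linear speed of case_c below 0.03 m/s)))), for 0.2 s.
2. both quiet cases stand in tray pockets, let go (((distance between loose_part_c0 and case_a below 0.07 m and ((horizontal distance between case_b and rack_hole0 below 0.008 m or horizontal distance between case_b and rack_hole1 below 0.008 m or horizontal distance between case_b and rack_hole2 below 0.008 m) and z of case_b in the frame of rack below 0.013 m and angle between case_b's own z axis and vertical below 0.12 rad and contact force between case_b and the fingers below 0.1 N and linear speed of case_b below 0.03 m/s) and ((horizontal distance between case_c and rack_hole0 below 0.008 m or horizontal distance between case_c and rack_hole1 below 0.008 m or horizontal distance between case_c and rack_hole2 below 0.008 m) and z of case_c in the frame of rack below 0.013 m and angle between case_c's own z axis and vertical below 0.12 rad and contact force between case_c and the fingers below 0.1 N and linear speed of case_c below 0.03 m/s)) or (distance between loose_part_c0 and case_b below 0.07 m and ((horizontal distance between case_a and rack_hole0 below 0.008 m or horizontal distance between case_a and rack_hole1 below 0.008 m or horizontal distance between case_a and rack_hole2 below 0.008 m) and z of case_a in the frame of rack below 0.013 m and angle between case_a's own z axis and vertical below 0.12 rad and contact force between case_a and the fingers below 0.1 N and linear speed of case_a below 0.03 m/s) and ((horizontal distance between case_c and rack_hole0 below 0.008 m or horizontal distance between case_c and rack_hole1 below 0.008 m or horizontal distance between case_c and rack_hole2 below 0.008 m) and z of case_c in the frame of rack below 0.013 m and angle between case_c's own z axis and vertical below 0.12 rad and contact force between case_c and the fingers below 0.1 N and linear speed of case_c below 0.03 m/s)) or (distance between loose_part_c0 and case_c below 0.07 m and ((horizontal distance between case_a and rack_hole0 below 0.008 m or horizontal distance between case_a and rack_hole1 below 0.008 m or horizontal distance between case_a and rack_hole2 below 0.008 m) and z of case_a in the frame of rack below 0.013 m and angle between case_a's own z axis and vertical below 0.12 rad and contact force between case_a and the fingers below 0.1 N and linear speed of case_a below 0.03 m/s) and ((horizontal distance between case_b and rack_hole0 below 0.008 m or horizontal distance between case_b and rack_hole1 below 0.008 m or horizontal distance between case_b and rack_hole2 below 0.008 m) and z of case_b in the frame of rack below 0.013 m and angle between case_b's own z axis and vertical below 0.12 rad and contact force between case_b and the fingers below 0.1 N and linear speed of case_b below 0.03 m/s)))), for 0.2 s.
At the end, for the whole second after the job is handed in: Quiet cases let go in two pockets: axis within 8 mm of the pocket's, underside under 13 mm above the tray's, tilt < 0.12 rad. Rattling one gripped (> 2 N), still, tilt < 0.2 rad, underside > 100 mm above the bench, axis 10 mm or more past the mat's far edge and within its width (((distance between loose_part_c0 and case_a below 0.07 m and (x of case_a in the frame of mat above 0.16 m and y of case_a in the frame of mat between -0.45 and 0.45 m and height (world z) of case_a above 0.1 m and angle between case_a's own z axis and vertical below 0.2 rad and contact force between case_a and the fingers above 2 N and linear speed of case_a below 0.03 m/s and angular speed of case_a below 0.2 rad/s) and ((horizontal distance between case_b and rack_hole0 below 0.008 m or horizontal distance between case_b and rack_hole1 below 0.008 m or horizontal distance between case_b and rack_hole2 below 0.008 m) and z of case_b in the frame of rack below 0.013 m and angle between case_b's own z axis and vertical below 0.12 rad and contact force between case_b and the fingers below 0.1 N and linear speed of case_b below 0.03 m/s) and ((horizontal distance between case_c and rack_hole0 below 0.008 m or horizontal distance between case_c and rack_hole1 below 0.008 m or horizontal distance between case_c and rack_hole2 below 0.008 m) and z of case_c in the frame of rack below 0.013 m and angle between case_c's own z axis and vertical below 0.12 rad and contact force between case_c and the fingers below 0.1 N and linear speed of case_c below 0.03 m/s)) or (distance between loose_part_c0 and case_b below 0.07 m and (x of case_b in the frame of mat above 0.16 m and y of case_b in the frame of mat between -0.45 and 0.45 m and height (world z) of case_b above 0.1 m and angle between case_b's own z axis and vertical below 0.2 rad and contact force between case_b and the fingers above 2 N and linear speed of case_b below 0.03 m/s and angular speed of case_b below 0.2 rad/s) and ((horizontal distance between case_a and rack_hole0 below 0.008 m or horizontal distance between case_a and rack_hole1 below 0.008 m or horizontal distance between case_a and rack_hole2 below 0.008 m) and z of case_a in the frame of rack below 0.013 m and angle between case_a's own z axis and vertical below 0.12 rad and contact force between case_a and the fingers below 0.1 N and linear speed of case_a below 0.03 m/s) and ((horizontal distance between case_c and rack_hole0 below 0.008 m or horizontal distance between case_c and rack_hole1 below 0.008 m or horizontal distance between case_c and rack_hole2 below 0.008 m) and z of case_c in the frame of rack below 0.013 m and angle between case_c's own z axis and vertical below 0.12 rad and contact force between case_c and the fingers below 0.1 N and linear speed of case_c below 0.03 m/s)) or (distance between loose_part_c0 and case_c below 0.07 m and (x of case_c in the frame of mat above 0.16 m and y of case_c in the frame of mat between -0.45 and 0.45 m and height (world z) of case_c above 0.1 m and angle between case_c's own z axis and vertical below 0.2 rad and contact force between case_c and the fingers above 2 N and linear speed of case_c below 0.03 m/s and angular speed of case_c below 0.2 rad/s) and ((horizontal distance between case_a and rack_hole0 below 0.008 m or horizontal distance between case_a and rack_hole1 below 0.008 m or horizontal distance between case_a and rack_hole2 below 0.008 m) and z of case_a in the frame of rack below 0.013 m and angle between case_a's own z axis and vertical below 0.12 rad and contact force between case_a and the fingers below 0.1 N and linear speed of case_a below 0.03 m/s) and ((horizontal distance between case_b and rack_hole0 below 0.008 m or horizontal distance between case_b and rack_hole1 below 0.008 m or horizontal distance between case_b and rack_hole2 below 0.008 m) and z of case_b in the frame of rack below 0.013 m and angle between case_b's own z axis and vertical below 0.12 rad and contact force between case_b and the fingers below 0.1 N and linear speed of case_b below 0.03 m/s)))); the arm keeps its last pose, push and grip.
It fails at once if the rattling case is stood in the tray ((distance between loose_part_c0 and case_a below 0.07 m and ((horizontal distance between case_a and rack_hole0 below 0.008 m or horizontal distance between case_a and rack_hole1 below 0.008 m or horizontal distance between case_a and rack_hole2 below 0.008 m) and z of case_a in the frame of rack below 0.013 m and angle between case_a's own z axis and vertical below 0.12 rad and contact force between case_a and the fingers below 0.1 N and linear speed of case_a below 0.03 m/s)) or (distance between loose_part_c0 and case_b below 0.07 m and ((horizontal distance between case_b and rack_hole0 below 0.008 m or horizontal distance between case_b and rack_hole1 below 0.008 m or horizontal distance between case_b and rack_hole2 below 0.008 m) and z of case_b in the frame of rack below 0.013 m and angle between case_b's own z axis and vertical below 0.12 rad and contact force between case_b and the fingers below 0.1 N and linear speed of case_b below 0.03 m/s)) or (distance between loose_part_c0 and case_c below 0.07 m and ((horizontal distance between case_c and rack_hole0 below 0.008 m or horizontal distance between case_c and rack_hole1 below 0.008 m or horizontal distance between case_c and rack_hole2 below 0.008 m) and z of case_c in the frame of rack below 0.013 m and angle between case_c's own z axis and vertical below 0.12 rad and contact force between case_c and the fingers below 0.1 N and linear speed of case_c below 0.03 m/s))).
It fails at once if a case is dropped (falls free faster than 0.9 m/s, about 40 mm) ((linear speed of case_a above 0.9 m/s and contact force between case_a and the fingers below 0.1 N) or (linear speed of case_b above 0.9 m/s and contact force between case_b and the fingers below 0.1 N) or (linear speed of case_c above 0.9 m/s and contact force between case_c and the fingers below 0.1 N)).
It fails at once if another part is shifted by more than 30 mm (distance of any of bushing, socket, piston, cap, bracket, brake_pad from where it was at the start of the episode above 0.03 m).
It also fails if it takes over 72 s, if anything falls off the work surface, if the arm or the gripper's body presses on something with over 40 N, if the wrist force passes 120 N, or if a joint passes its speed limit or range.

### The arm

A 6-joint arm with a two-finger parallel gripper is mounted at the origin on the work surface. World frame = base frame: x ahead of the robot, y to its left, z up, the work surface at z = 0. Lengths are in m, angles in rad, forces in N, time in s.
With the tool pointing down it reaches from about 0.4 to 0.825 m from the base axis. Payload 7 kg.
Tool frame: the origin (TCP) lies at the centre of the arm's flange, where the gripper is bolted on; the fingertips stand 178 mm ahead of it and the grasp point (between the pads) lies 159 mm ahead of it; z points along the fingers, y is the direction in which the jaws open and shut (so a half turn about z gives the same grasp; the last joint's range is limited). The gripper opens to 88 mm and grips with 3 to 60 N. Pads are 19 mm wide; open, the fingers measure 130 mm over their backs; the gripper's body (78 mm by 193 mm) begins 47 mm behind the grasp point.
Start: joints at [-0.846, 0.359, 0.012, 0, -1.224, -0.288], TCP at [0.286, -0.612, 0.405] pointing down, gripper open.
Joint ranges: [-3.07, 3.07], [-1.43, 2.12], [-1.02, 1.25], [-3.03, 1.67], [-3.05, -0], [-3.03, 3.03]. Speed limits (rad/s): [2.39, 2.39, 3.01, 3.14, 3.14, 3.14].

### API

Orientations are given as [roll, pitch, yaw] about the fixed x, y, z axes, in that order (R = Rz(yaw) Ry(pitch) Rx(roll)).
In Python, from station import arm gives the robot as it stands.
- The arm moves only by the shell command python3 -m handwheel 'ROWS' [OPENING] [FORCE]. ROWS is JSON, a list of rows, each a list of 4 numbers: the shift along the world's x, y, z in cm, then the turn about the world's z in rad. In form: [[dx, dy, dz, yaw], ...]. A call has 1 to 20 rows; each row shifts and turns the commanded pose from where the row before left it; what a row does not reach is not made up. A row lasts 1/10 s, in which the tool goes at most 50 mm and 8.59 degrees, less where a joint would pass 70% of its speed; a pose out of reach is approached as far as the arm can. A call is refused whole if a number of a shift passes 5 or a number of a turn 0.15, either way. A call with a gripper value outside its range is refused whole. OPENING is the closure, from 0 (fully open) to 1 (shut), set as the call begins (- or left out, the last holds). The fingers move at their own pace and stop on an object; FORCE is the grip in N (left out, the last holds). Time passes only in rows, so rows that do not move let the fingers close. It gives the time, the measured TCP pose, the force and the opening at its end, in the units of the state.
- arm.get_state(): the state, without advancing time (a new reading comes with each control period).
- arm.grab_frame(name): name is "scene" or "top" or "wrist"; returns a dict with "image" (480x640x3 uint8, red, green, blue), "depth" (480x640 float32, m along the optical axis (not along the pixel's ray), 0 where there is no reading), "vfov" (degrees; the focal length in pixels is half the picture's height over the tangent of half this angle, whatever the lens; pixels are square), "cx", "cy" (the principal point, pixels), "k1" (the pictures are not rectified: a ray, as slopes to the right and down, at radius r is drawn at 1 + k1 r^2 times it, then the intrinsics apply), "rvec" (rotation vector, rad) and "tvec" (3), from world to camera coordinates, as OpenCV has them. Camera axes: x right, y down, z forward; pixel columns grow to the right and rows downward; lengths in m; the calibration is good to about 2 mm. A picture is of the moment at which its call begins.
- arm.job_done(): hands the job in, once; it reports no verdict.
The state is a dict: "t": time; "q": joint angles; "qd": joint speeds; "joint_efforts": joint torques, N m; "eef_pos": TCP position; "ee_rot": TCP orientation; "force": force on the tool from outside, world axes, zero at the start; "moment": the same for the moment, N m; "width": finger opening in m.
Only numpy, scipy, OpenCV 4.12 (cv2) and the standard library are available. Lean on these libraries where they do the work, as an engineer would, in place of code of your own. Each camera call takes 0.05 s, during which the arm holds its last target.

## Working session

There is one attempt and no reset: what is moved stays moved. The work goes in short steps, Python scripts to look and compute and a shell command to move; the robot and the scene stay as the last step left them, time stands still between calls to the robot, and variables do not carry over. Pictures are saved under pics/ and viewed, and the job is handed in when it is done.

```bash
mkdir -p pics; ls
python3 - <<'E'
from station import arm
import cv2,numpy as np
s=arm.get_state();print({k:np.round(v,3).tolist() for k,v in s.items()})
for n in ["scene","top","wrist"]:
    f=arm.grab_frame(n);cv2.imwrite(f"pics/{n}0.png",f["image"][:,:,::-1]);np.savez(f"{n}0.npz",**f)
    print(n,f["vfov"],f["cx"],f["cy"],f["k1"],f["rvec"],f["tvec"])
E
```

```text
pics
{'t': 0.0, 'q': [-0.846, 0.359, 0.011, -0.0, -1.224, -0.288], 'qd': [0.0, 0.001, 0.0, 0.0, -0.001, -0.0], 'joint_efforts': [0.0, -58.272, 29.305, 6.997, 0.007, -0.0], 'eef_pos': [0.285, -0.611, 0.404], 'ee_rot': [3.14, -0.0, -2.705], 'force': [0.887, 0.949, 0.402], 'moment': [-0.042, 0.04, 0.036], 'width': 0.087}
scene 43.43876116522376 319.2831370719768 231.733850444866 -0.06598668588021707 [ 2.25198788  0.64500863 -0.26019228] [-0.3829343  -0.13996004  1.53902532]
top 52.98582475561954 317.0916099220852 238.8564795255711 -0.02377272848640881 [ 2.2004028  -2.16529931  0.11928262] [-0.0277764   0.45902473  0.84704539]
wrist 65.87449823092794 326.1803619481658 245.3200748519783 -0.0717864560052184 [-1.58306356 -2.48793033 -0.39410317] [ 0.67580771 -0.03796829  0.39249786]
```

View pics/top0.png

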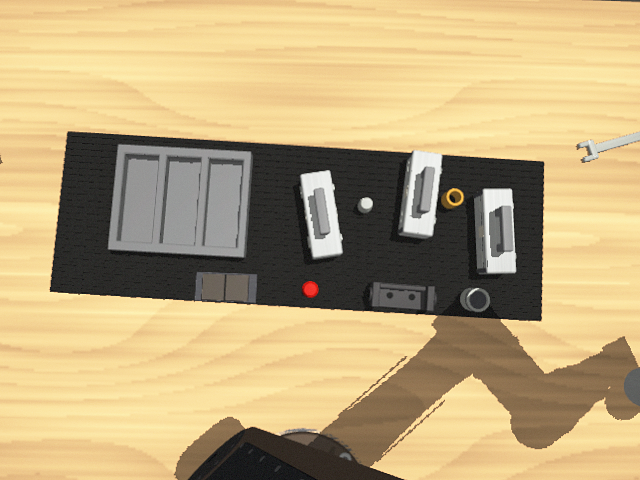

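View pics/scene0.png

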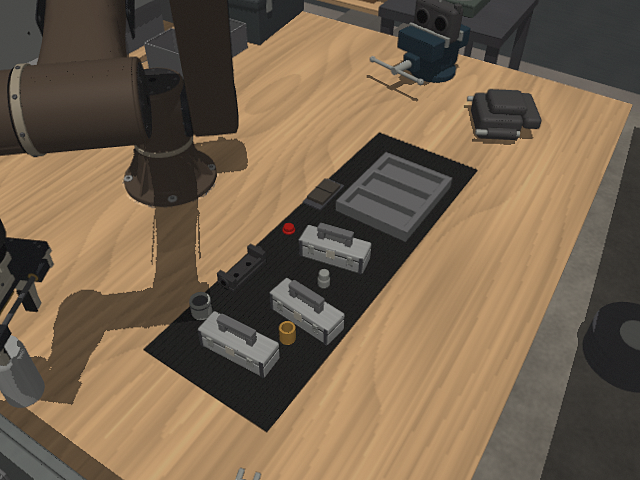

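View pics/wrist0.png

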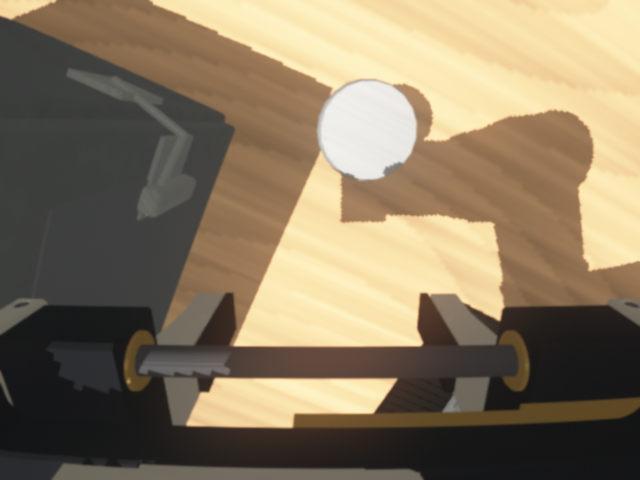

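```bash
cat > h.py <<'E'
import numpy as np,cv2
def K(f):
    F=240/np.tan(np.radians(f["vfov"])/2); return F
def rays(f,uv):
    F=K(f); uv=np.asarray(uv,float).reshape(-1,2)
    d=(uv-[f["cx"],f["cy"]])/F
    r=d.copy()
    for _ in range(10): r=d/(1+f["k1"]*(r**2).sum(1,keepdims=True))
    R=cv2.Rodrigues(np.array(f["rvec"],float))[0]; t=np.array(f["tvec"],float)
    D=np.c_[r,np.ones(len(r))]@R      # world dirs
    C=-R.T@t
    return C,D
def plane(f,uv,z):
    C,D=rays(f,uv); return C+D*((z-C[2])/D[:,2])[:,None]
def cloud(f):
    v,u=np.mgrid[0:480,0:640]
    C,D=rays(f,np.c_[u.ravel(),v.ravel()])
    return (C+D*np.asarray(f["depth"],float).reshape(-1,1)).reshape(480,640,3)
def proj(f,P):
    R=cv2.Rodrigues(np.array(f["rvec"],float))[0]
    c=np.atleast_2d(P)@R.T+np.array(f["tvec"],float); r=c[:,:2]/c[:,2:]
    return r*(1+f["k1"]*(r**2).sum(1,keepdims=True))*K(f)+[f["cx"],f["cy"]]
def load(n): 
    z=np.load(n,allow_pickle=True); return {k:z[k] if z[k].ndim else z[k].item() for k in z}
def rect(P):
    (c,(w,h),a)=cv2.minAreaRect(np.asarray(P,np.float32)[:,:2])
    if w<h: w,h,a=h,w,a+90
    a=(a+90)%180-90
    return np.round(c,4),round(w,4),round(h,4),round(float(np.radians(a)),3)
def bars(f):
    P=cloud(f); img=f["image"].astype(int)
    out=[]
    for nm,lo,hi,zz,amin,amax in (("bar",.079,.1,.089,150,900),("lid",.045,.065,.055,400,4000),("obj",.02,.048,.04,60,30000)):
        m=((P[...,2]>lo)&(P[...,2]<hi)&(P[...,0]>.25)&(P[...,0]<.95)).astype(np.uint8)
        n,l,st,ce=cv2.connectedComponentsWithStats(m)
        for i in range(1,n):
            if amin<st[i,4]<amax:
                v,u=np.nonzero(l==i)
                print(nm,st[i,4],ce[i].round(1),"ray",rect(plane(f,np.c_[u,v],zz)),"z",np.median(P[v,u,2]).round(4))
E
python3 - <<'E'
from h import *
for n in("top0.npz","scene0.npz"):
    f=load(n);print(n);bars(f)
f=load("top0.npz");P=cloud(f)
print(plane(f,[[68,131],[544,162],[541,320],[50,291]],.005).round(4))
for uv in [(140,200),(180,200),(225,200),(160,200),(30,200),(320,60)]:print(uv,P[uv[1],uv[0]].round(4))
E
```

```text
top0.npzTraceback (most recent call last):
  File "<stdin>", line 3, in <module>
  File "h.py", line 39, in bars
    print(nm,st[i,4],ce[i].round(1),"ray",rect(plane(f,np.c_[u,v],zz)),"z",np.median(P[v,u,2]).round(4))
                                          ~~~~^^^^^^^^^^^^^^^^^^^^^^^^
  File "h.py", line 26, in rect
    (c,(w,h),a)=cv2.minAreaRect(np.asarray(P,np.float32)[:,:2])
                ~~~~~~~~~~~~~~~^^^^^^^^^^^^^^^^^^^^^^^^^^^^^^^^
cv2.error: OpenCV(4.12.0) /io/opencv/modules/imgproc/src/convhull.cpp:143: error: (-215:Assertion failed) total >= 0 && (depth == CV_32F || depth == CV_32S) in function 'convexHull'
```

```bash
sed -i 's/np.asarray(P,np.float32)\[:,:2\]/np.ascontiguousarray(np.asarray(P,np.float32)[:,:2])/' h.py
python3 - <<'E'
from h import *
for n in("top0.npz","scene0.npz"):
    f=load(n);print(n);bars(f)
f=load("top0.npz");P=cloud(f)
print(plane(f,[[68,131],[544,162],[541,320],[50,291]],.005).round(4))
for uv in [(140,200),(180,200),(225,200),(160,200),(30,200),(320,60)]:print(uv,P[uv[1],uv[0]].round(4))
E
```

```text
top0.npz
bar 520 [426.  188.7] ray (array([ 0.5418, -0.2017]), 0.079, 0.0194, -0.131) z 0.089
bar 498 [321.8 210.4] ray (array([ 0.5014, -0.0262]), 0.0782, 0.0181, 0.165) z 0.0889
bar 564 [505.9 227.8] ray (array([ 0.4771, -0.3367]), 0.078, 0.0213, 0.028) z 0.0889
lid 2009 [420.4 193.8] ray (array([ 0.5407, -0.2024]), 0.1488, 0.0578, -0.127) z 0.0551
lid 2154 [321.3 214.2] ray (array([ 0.5016, -0.0273]), 0.1495, 0.0573, 0.166) z 0.055
lid 2063 [495.7 231.4] ray (array([ 0.4769, -0.3364]), 0.1468, 0.0588, 0.025) z 0.0553
obj 5906 [179.4 199.7] ray (array([0.5237, 0.2228]), 0.2408, 0.1898, 1.532) z 0.0345
obj 263 [406.8 202.5] ray (array([ 0.5352, -0.1772]), 0.1542, 0.0509, 0.219) z 0.0366
obj 232 [452.7 197.1] ray (array([ 0.5367, -0.2617]), 0.0377, 0.0304, -1.094) z 0.0394
obj 479 [480.1 233.8] ray (array([ 0.4725, -0.3094]), 0.1503, 0.0345, 0.202) z 0.0353
obj 168 [365.6 204. ] ray (array([ 0.5215, -0.1053]), 0.0253, 0.0232, 0.007) z 0.0402
obj 931 [225.3 286.5] ray (array([0.3712, 0.1394]), 0.08, 0.0449, 1.547) z 0.0215
obj 711 [402.5 293.2] ray (array([ 0.3603, -0.1705]), 0.1175, 
[... 1538 characters left out ...]
]), 0.042, 0.0227, -1.03) z 0.0376
obj 436 [199.8 303.6] ray (array([ 0.3606, -0.3065]), 0.0629, 0.0421, -0.783) z 0.04
obj 647 [307.2 320.9] ray (array([ 0.5476, -0.2075]), 0.1579, 0.0705, -0.134) z 0.0342
obj 274 [287.  330.4] ray (array([ 0.543 , -0.2692]), 0.0451, 0.0305, -0.99) z 0.036
obj 661 [239.7 354.7] ray (array([ 0.4902, -0.3661]), 0.1602, 0.0608, 0.344) z 0.0342
[[ 0.6557  0.4487  0.005 ]
 [ 0.6142 -0.4479  0.005 ]
 [ 0.3183 -0.4339  0.005 ]
 [ 0.3577  0.4625  0.005 ]]
(140, 200) [0.5258 0.3038 0.0142]
(180, 200) [0.5273 0.2312 0.0128]
(225, 200) [0.5285 0.1488 0.0142]
(160, 200) [0.5227 0.2603 0.0366]
(30, 200) [0.5246 0.5128 0.0012]
(320, 60) [ 8.066e-01 -2.110e-02 -8.000e-04]
```

```bash
python3 -m handwheel '[[1.2,1.7,-0.5,-0.03],[2.4,3.4,-1,-0.05],[2.4,3.4,-1,-0.05],[2.4,3.4,-1,-0.05],[2.4,3.4,-1,-0.05],[2.4,3.4,-1,-0.05],[2.4,3.4,-1,-0.05],[2.4,3.4,-1,-0.05],[1.2,1.9,-0.9,-0.03],[0,0,0,0],[0,0,0,0]]' 0.4 50
python3 - <<'E'
from station import arm
from h import *
f=arm.grab_frame("wrist");cv2.imwrite("pics/wrist1.png",f["image"][:,:,::-1]);bars(f)
s=arm.get_state();print(np.round(s["eef_pos"],4),np.round(s["ee_rot"],3),s["width"],s["t"],np.round(s["moment"],3))
E
```

```text
t: 1.25
eef_pos: [0.4778, -0.3371, 0.3204]
ee_rot: [3.141, -0.001, -3.113]
force: [-0.9, 0.3, -0.1]
width: 0.0527
lid 741 [384.9  66.9] ray (array([ 0.358 , -0.3063]), 0.0389, 0.0381, -1.528) z 0.0455
obj 3692 [383.1  68.5] ray (array([ 0.3567, -0.3048]), 0.0437, 0.0424, -1.533) z 0.04
obj 5236 [556.8  93. ] ray (array([ 0.3612, -0.1802]), 0.1212, 0.0453, 1.51) z 0.0344
obj 119 [325.2 139.6] ray (array([ 0.4028, -0.342 ]), 0.0443, 0.0007, -1.541) z 0.045
obj 83 [365.8 183.6] ray (array([ 0.4324, -0.312 ]), 0.0198, 0.002, 0.019) z 0.0408
obj 1730 [480.4 259.5] ray (array([ 0.4968, -0.2046]), 0.0666, 0.0626, -0.129) z 0.0343
obj 816 [593.4 298.2] ray (array([ 0.5173, -0.1196]), 0.0347, 0.0235, 1.104) z 0.0329
obj 68 [362.  299.3] ray (array([ 0.5221, -0.3094]), 0.0216, 0.0016, 0.061) z 0.0407
obj 130 [423.9 302.7] ray (array([ 0.5226, -0.262 ]), 0.0338, 0.008, 0.924) z 0.0361
[ 0.4775 -0.3377  0.3207] [-3.142 -0.    -3.114] 0.05252785015218886 1.3 [0.008 0.016 0.045]
```

View pics/wrist1.png

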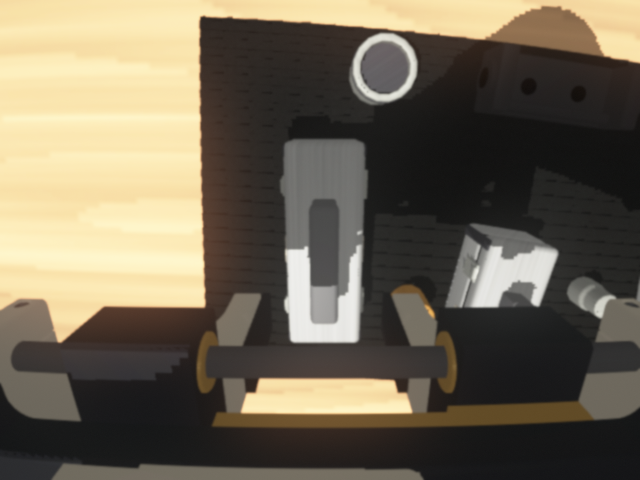

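The wrist view shows the case at u≈285–365 with its bar at u≈324, centred between the fingers at u≈250 and 400. Next I descend and grip.

```bash
python3 -m handwheel '[[0,0,-3,0],[0,0,-3,0],[0,0,-1.5,0],[0,0,-0.5,0],[0,0,0,0]]' 0.4 50 && python3 -m handwheel '[[0,0,0,0],[0,0,0,0],[0,0,0,0],[0,0,0,0]]' 1 50; python3 -m handwheel '[[0,0,1,0],[0,0,2,0],[0,0,4,0],[0,0,4,0],[0,0,2,0],[0,0,0,0],[0,0,0,0],[0,0,0,0]]'
python3 - <<'E'
from station import arm
import numpy as np
s=arm.get_state();print({k:np.round(s[k],3).tolist() for k in("t","eef_pos","ee_rot","force","moment","width","q")})
E
```

```text
t: 1.8
eef_pos: [0.4771, -0.3384, 0.2405]
ee_rot: [3.142, -0.001, -3.116]
force: [0.2, 0.2, 0.1]
width: 0.0528
t: 2.2
eef_pos: [0.4776, -0.3376, 0.2413]
ee_rot: [-3.141, 0.001, -3.115]
force: [0.6, 0.2, -0.5]
width: 0.0264
t: 3.0
eef_pos: [0.4768, -0.3372, 0.3686]
ee_rot: [3.14, -0.003, -3.115]
force: [-0.3, 0.2, -5.1]
width: 0.0175
{'t': 3.0, 'eef_pos': [0.477, -0.337, 0.369], 'ee_rot': [3.14, -0.003, -3.115], 'force': [-0.276, 0.216, -5.128], 'moment': [-0.012, 0.023, 0.049], 'width': 0.018, 'q': [-0.281, 0.238, -0.244, -0.001, -1.093, -1.263]}
```

```bash
cat > m.py <<'E'
from station import arm
import numpy as np
s=arm.get_state();print({k:np.round(s[k],3).tolist() for k in("t","eef_pos","ee_rot","force","moment","width")})
E
python3 -m handwheel '[[1,0,0,0],[2,0,0,0],[3,0,0,0],[4,0,0,0],[5,0,0,0],[0,0,0,0],[0,0,0,0],[0,0,0,0],[0,0,0,0],[0,0,0,0],[0,0,0,0]]'; python3 m.py
python3 -m handwheel '[[-1,0,0,0],[-2,0,0,0],[-3,0,0,0],[-4,0,0,0],[-5,0,0,0],[0,0,0,0],[0,0,0,0],[0,0,0,0],[0,0,0,0],[0,0,0,0],[0,0,0,0]]'; python3 m.py
```

```text
t: 4.1
eef_pos: [0.627, -0.3378, 0.3714]
ee_rot: [-3.141, 0.001, -3.115]
force: [-0.4, 0.6, -5.0]
width: 0.0173
{'t': 4.1, 'eef_pos': [0.627, -0.338, 0.371], 'ee_rot': [-3.141, 0.001, -3.115], 'force': [-0.359, 0.575, -4.968], 'moment': [-0.001, 0.027, -0.03], 'width': 0.017}
t: 5.2
eef_pos: [0.478, -0.3375, 0.3703]
ee_rot: [3.141, -0.001, -3.114]
force: [0.5, 0.4, -5.1]
width: 0.0176
{'t': 5.2, 'eef_pos': [0.478, -0.338, 0.37], 'ee_rot': [3.141, -0.001, -3.114], 'force': [0.452, 0.415, -5.082], 'moment': [0.023, -0.023, 0.003], 'width': 0.018}
```

```bash
python3 -m handwheel '[[4,0,0,0],[4,0,0,0],[0,0,0,0],[0,0,0,0],[0,0,0,0],[0,0,0,0]]'; python3 m.py
python3 -m handwheel '[[-4,0,0,0],[-4,0,0,0],[0,0,0,0],[0,0,0,0],[0,0,0,0],[0,0,0,0]]'; python3 m.py;python3 -m handwheel '[[0,0,0,0]]'; python3 m.py
```

```text
t: 5.8
eef_pos: [0.557, -0.3376, 0.3707]
ee_rot: [3.141, -0.0, -3.115]
force: [0.8, 0.1, -4.3]
width: 0.0178
{'t': 5.8, 'eef_pos': [0.557, -0.338, 0.371], 'ee_rot': [3.141, -0.0, -3.115], 'force': [0.823, 0.07, -4.284], 'moment': [-0.063, -0.022, 0.028], 'width': 0.018}
t: 6.4
eef_pos: [0.478, -0.3377, 0.3709]
ee_rot: [-3.141, 0.001, -3.115]
force: [-0.0, -0.7, -5.1]
width: 0.0172
{'t': 6.4, 'eef_pos': [0.478, -0.338, 0.371], 'ee_rot': [-3.141, 0.001, -3.115], 'force': [-0.017, -0.707, -5.059], 'moment': [0.023, -0.038, -0.013], 'width': 0.017}
t: 6.5
eef_pos: [0.478, -0.3376, 0.3705]
ee_rot: [3.141, -0.0, -3.115]
force: [0.1, -0.6, -4.9]
width: 0.0178
{'t': 6.5, 'eef_pos': [0.478, -0.338, 0.37], 'ee_rot': [3.141, -0.0, -3.115], 'force': [0.107, -0.647, -4.95], 'moment': [-0.031, -0.095, -0.03], 'width': 0.018}
```

```bash
cat > avg.py <<'E'
from station import arm
import numpy as np
L=[]
for _ in range(8):
    arm.grab_frame("scene");L.append(arm.get_state()["moment"])
L=np.array(L);print(arm.get_state()["t"],L.mean(0).round(3),L.std(0).round(3))
E
python3 avg.py
python3 -m handwheel '[[4,0,0,0],[4,0,0,0],[0,0,0,0],[0,0,0,0],[0,0,0,0],[0,0,0,0]]'; python3 avg.py
```

```text
6.9 [-0.034 -0.008 -0.009] [0.018 0.028 0.032]
t: 7.5
eef_pos: [0.5568, -0.3377, 0.3709]
ee_rot: [-3.142, -0.0, -3.115]
force: [-1.0, 0.1, -4.7]
width: 0.0176
7.9 [-0.03  -0.023  0.003] [0.036 0.032 0.02 ]
```

```bash
python3 -m handwheel '[[-0.2,2,0,0],[-0.2,4,0,-0.005],[-0.2,4.9,0,-0.005],[-0.2,4.9,0,-0.005],[-0.2,4.9,0,-0.005],[-0.2,4.9,0,-0.005],[-0.2,4.9,0,-0.005],[-0.2,4.9,0,-0.005],[-0.2,4.9,0,-0.005],[-0.2,4.9,0,-0.005],[-0.2,4.9,0,-0.005],[-0.2,4.9,0,-0.005],[-0.2,4.9,0,-0.005],[-0.2,2.8,0,-0.005],[-0.2,1,-2,-0.003],[0,0,-4,0],[0,0,-1,0],[0,0,0,0],[0,0,0,0]]'
python3 - <<'E'
from station import arm
from h import *
for n in("top","wrist","scene"):
    f=arm.grab_frame(n);cv2.imwrite(f"pics/{n}2.png",f["image"][:,:,::-1]);np.savez(n+"2.npz",**f);
    if n!="wrist":bars(f)
E
python3 m.py
```

```text
t: 9.8
eef_pos: [0.5282, 0.2994, 0.3021]
ee_rot: [3.141, 0.002, 3.1]
force: [0.3, 0.4, -4.1]
width: 0.0177
bar 524 [426.  188.6] ray (array([ 0.5417, -0.2016]), 0.0793, 0.0194, -0.131) z 0.0889
bar 499 [321.7 210.3] ray (array([ 0.5014, -0.0262]), 0.0782, 0.0181, 0.165) z 0.0888
bar 162 [140.4 220.7] ray (array([0.4771, 0.2757]), 0.0589, 0.0229, -0.39) z 0.0876
lid 2025 [420.3 193.9] ray (array([ 0.5408, -0.2024]), 0.1486, 0.0578, -0.127) z 0.055
lid 2151 [321.3 214.2] ray (array([ 0.5016, -0.0273]), 0.1495, 0.0573, 0.166) z 0.055
obj 4392 [195.5 206.4] ray (array([0.5238, 0.2227]), 0.2406, 0.1898, 1.53) z 0.0346
obj 263 [406.9 202.2] ray (array([ 0.5352, -0.1774]), 0.1542, 0.0505, 0.219) z 0.0365
obj 236 [452.6 197.1] ray (array([ 0.5366, -0.2613]), 0.0385, 0.0304, -1.091) z 0.0388
obj 162 [365.7 203.9] ray (array([ 0.5215, -0.1053]), 0.0253, 0.0232, 0.007) z 0.0405
obj 943 [225.  286.7] ray (array([0.3712, 0.1395]), 0.0802, 0.0449, 1.547) z 0.0215
obj 711 [402.7 293.2] ray (array([ 0.3603, -0.1706]), 0.1173, 0.0437, 1.509) z 0.0376
obj 538 [475.7 299.3] ray (array([ 0.3553, -0.3006
[... 1032 characters left out ...]
4, 0.0464, 1.547) z 0.0226
obj 586 [242.4 266.9] ray (array([ 0.3669, -0.1775]), 0.1291, 0.0562, 1.511) z 0.0323
obj 635 [333.7 255.9] ray (array([ 0.5162, -0.0508]), 0.1553, 0.0676, 0.461) z 0.0342
obj 149 [323.7 276.2] ray (array([ 0.5289, -0.1127]), 0.0393, 0.0227, -1.03) z 0.037
obj 429 [199.8 303.5] ray (array([ 0.3609, -0.3068]), 0.0637, 0.0421, -0.783) z 0.0398
obj 650 [306.9 321. ] ray (array([ 0.5509, -0.2307]), 0.1615, 0.066, 0.198) z 0.0343
obj 270 [287.  330.3] ray (array([ 0.543 , -0.2692]), 0.045, 0.0305, -0.99) z 0.0364
{'t': 9.95, 'eef_pos': [0.528, 0.299, 0.303], 'ee_rot': [3.14, 0.002, 3.1], 'force': [-0.046, 0.268, -5.792], 'moment': [-0.003, 0.032, 0.023], 'width': 0.017}
```

View pics/wrist2.png

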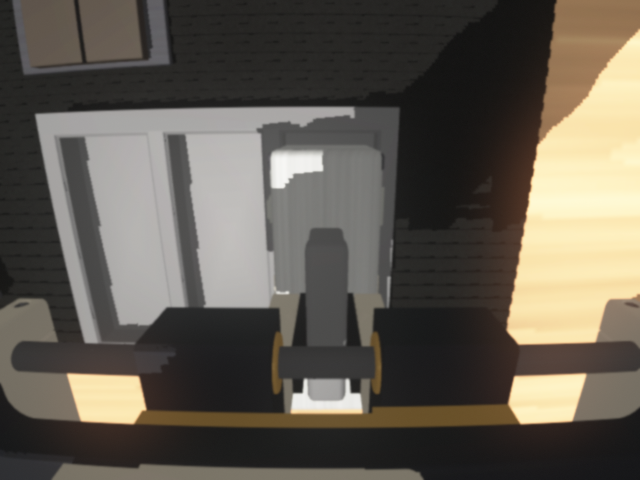

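View pics/scene2.png

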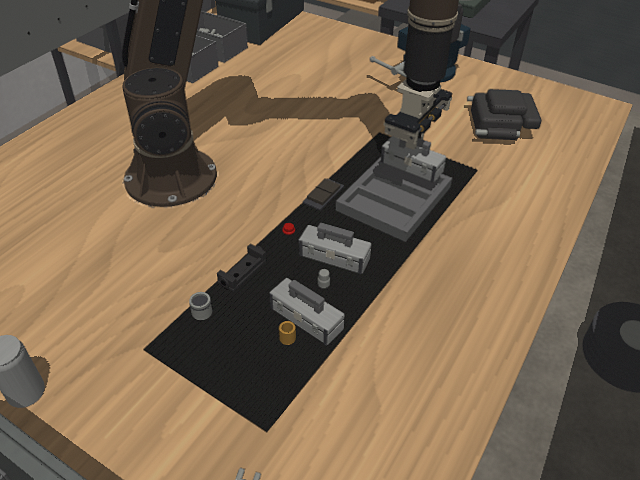

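Run:
```python
from h import *
f=load("wrist2.npz");P=cloud(f)
m=((P[...,2]>.105)&(P[...,2]<.128)&(P[...,0]>.4)&(P[...,1]>.2)).astype(np.uint8)
n,l,st,ce=cv2.connectedComponentsWithStats(m)
for i in range(1,n):
    if st[i,4]>300:
        v,u=np.nonzero(l==i);Q=plane(f,np.c_[u,v],.117);print(st[i],np.median(P[v,u,2]),rect(Q),Q.min(0),Q.max(0))
print(P[170:300:30,275:385:15,2].round(3))
# tray top
m=((P[...,2]>.03)&(P[...,2]<.04)&(P[...,0]>.4)&(P[...,1]>.08)&(P[...,1]<.37))
v,u=np.nonzero(m);Q=plane(f,np.c_[u,v],.035)
print(len(v),"tray minx,maxy",Q.min(0),Q.max(0))
# side profile at near edge
for y in(.12,.16,.2,.24,.28,.32,.34):
    s=Q[abs(Q[:,1]-y)<.004]; 
    if len(s):print(y,s[:,0].min().round(4))
s=Q[(Q[:,0]>.46)]; 
for x in(.45,.47,.49,.5):
    s=np.sort(Q[abs(Q[:,0]-x)<.003][:,1]); 
    g=np.nonzero(np.diff(s)>.01)[0]; print(x,s[0].round(4),[(s[i].round(4),s[i+1].round(4)) for i in g],s[-1].round(4))
```

```text
[  268   149   116   150 12941] 0.1075229952758863 (array([0.4906, 0.2997]), 0.0716, 0.0506, -0.04) [0.45440664 0.27359533 0.117     ] [0.52698011 0.32613258 0.117     ]
[291 379  71  30 935] 0.1083607596120067 (array([0.5848, 0.296 ]), 0.0392, 0.0198, 1.529) [0.57435739 0.27603619 0.117     ] [0.59547813 0.31515728 0.117     ]
[[0.107 0.107 0.107 0.108 0.108 0.108 0.106 0.106]
 [0.108 0.108 0.108 0.108 0.107 0.108 0.107 0.105]
 [0.106 0.108 0.107 0.113 0.114 0.107 0.107 0.035]
 [0.106 0.107 0.139 0.143 0.142 0.107 0.109 0.035]
 [0.103 0.108 0.108 0.143 0.142 0.108 0.108 0.034]]
20657 tray minx,maxy [0.42597363 0.10148125 0.035     ] [0.60086166 0.34852157 0.035     ]
0.12 0.4263
0.16 0.4279
0.2 0.4295
0.24 0.4312
0.28 0.4327
0.32 0.4343
0.34 0.435
0.45 0.1072 [(np.float64(0.1252), np.float64(0.1837)), (np.float64(0.1994), np.float64(0.2545))] 0.348
0.47 0.1065 [(np.float64(0.1238), np.float64(0.1828)), (np.float64(0.1982), np.float64(0.2584)), (np.float64(0.2628), np.float64(0.339))] 0.3469
0.49 0.1058 [(np.float64(0.1233), np.float64(0.1823)), (np.float64(0.1976), np.float64(0.2577)), (np.float64(0.2622), np.float64(0.3391))] 0.3459
0.5 0.1052 [(np.float64(0.1223), np.float64(0.1814)), (np.float64(0.1972), np.float64(0.2574)), (np.float64(0.2586), np.float64(0.3391))] 0.3453
```

Run:
```python
from h import *
f=load("wrist2.npz");P=cloud(f)
m=((P[...,2]>.1)&(P[...,2]<.115)&(P[...,0]>.4)&(P[...,0]<.5)&(P[...,1]>.2))
v,u=np.nonzero(m);Q=plane(f,np.c_[u,v],.1075)
for y in(.28,.285,.29,.3,.305,.31,.32): print(y,Q[abs(Q[:,1]-y)<.002][:,0].min().round(4))
for x in(.46,.465,.47,.475): s=Q[abs(Q[:,0]-x)<.002][:,1];print(x,s.min(),s.max(),(s.min()+s.max())/2)
```

```text
0.28 0.4541
0.285 0.4543
0.29 0.4545
0.3 0.4549
0.305 0.4551
0.31 0.4553
0.32 0.4557
0.46 0.27388522258115394 0.32754221851728776 0.30071372054922085
0.465 0.274198313389026 0.3275492355138742 0.30087377445145014
0.47 0.27419928514380126 0.32662283336107006 0.30041105925243566
0.475 0.2730757734600429 0.3266355770952436 0.29985567527764323
```

```bash
python3 -m handwheel '[[-0.1,0.2,0,0],[0,0,-1,0],[0,0,-1.5,0],[0,0,-1,0],[0,0,-0.5,0],[0,0,0,0],[0,0,0,0]]';python3 m.py; python3 -m handwheel '[[0,0,-0.3,0],[0,0,-0.2,0],[0,0,0,0]]';python3 m.py
```

```text
t: 10.65
eef_pos: [0.5267, 0.3016, 0.2609]
ee_rot: [3.142, 0.0, 3.101]
force: [-0.3, 0.4, -4.8]
width: 0.0179
{'t': 10.65, 'eef_pos': [0.527, 0.302, 0.261], 'ee_rot': [3.142, 0.0, 3.101], 'force': [-0.329, 0.388, -4.776], 'moment': [-0.021, -0.013, -0.039], 'width': 0.018}
t: 10.95
eef_pos: [0.5269, 0.3016, 0.2579]
ee_rot: [3.14, 0.002, 3.101]
force: [-2.8, -2.2, 8.7]
width: 0.0174
{'t': 10.95, 'eef_pos': [0.527, 0.302, 0.258], 'ee_rot': [3.14, 0.002, 3.101], 'force': [-2.807, -2.179, 8.727], 'moment': [-0.71, 1.444, -0.065], 'width': 0.017}
```

```bash
python3 -m handwheel '[[0,0,0,0],[0,0,0,0],[0,0,0,0]]' 0.5;python3 -m handwheel '[[0,0,2,0],[0,0,4,0],[0,0,4,0],[0,0,0,0]]'
python3 - <<'E'
from station import arm
from h import *
for n in("top","wrist"):
    f=arm.grab_frame(n);cv2.imwrite(f"pics/{n}3.png",f["image"][:,:,::-1]);np.savez(n+"3.npz",**f);bars(f)
E
python3 m.py
```

```text
t: 11.25
eef_pos: [0.5267, 0.3016, 0.2562]
ee_rot: [3.141, 0.001, 3.101]
force: [-0.2, 0.1, -0.5]
width: 0.0361
t: 11.65
eef_pos: [0.528, 0.3024, 0.362]
ee_rot: [3.135, 0.008, 3.101]
force: [0.4, 0.4, 0.3]
width: 0.0435
bar 519 [426.  188.7] ray (array([ 0.5417, -0.2016]), 0.0793, 0.0194, -0.131) z 0.089
bar 494 [321.8 210.2] ray (array([ 0.5015, -0.0262]), 0.078, 0.0181, 0.165) z 0.0887
bar 234 [124.4 205.3] ray (array([0.5053, 0.3027]), 0.0327, 0.0217, 0.052) z 0.0963
lid 2013 [420.4 193.9] ray (array([ 0.5407, -0.2024]), 0.1488, 0.0578, -0.127) z 0.0551
lid 1363 [136.7 210. ] ray (array([0.5274, 0.3001]), 0.149, 0.0613, -0.042) z 0.062
lid 2156 [321.3 214.2] ray (array([ 0.5016, -0.0273]), 0.1495, 0.0573, 0.166) z 0.055
obj 5336 [187.6 203.7] ray (array([0.5238, 0.2226]), 0.2408, 0.1898, 1.53) z 0.0346
obj 270 [406.8 202.8] ray (array([ 0.5352, -0.1772]), 0.1542, 0.0509, 0.219) z 0.0356
obj 235 [452.6 197. ] ray (array([ 0.5367, -0.2617]), 0.0376, 0.0304, -1.091) z 0.0394
obj 165 [365.7 203.9] ray (array([ 0.5215, -0.1053]), 0.0253, 0.0232, 0.007) z 0.0404
obj 945 [225.1 286.9] ray (array([0.3712, 0.1395]), 0.0801, 0.0449, 1.547) z 0.0217
obj 713 [402.5 293.2] ray (array([ 0.3603, -0.1705]), 0.1174, 0.0437, 1.509) z 0.0376
obj 543 [475.7 299.3] ray (array([ 0.3553, -0.3005]), 0.0483, 0.0402, -1.559) z 0.0405
obj 5699 [119.7  42.1] ray (array([0.3759, 0.1525]), 0.0782, 0.0441, 1.547) z 0.0213
obj 21019 [231.  194.3] ray (array([0.524 , 0.2261]), 0.237, 0.1866, 1.53) z 0.035
obj 1309 [ 11.5 257. ] ray (array([0.5354, 0.0133]), 0.077, 0.03, 0.101) z 0.0312
obj 675 [622.7 289.9] ray (array([0.5992, 0.5752]), 0.0396, 0.0295, -1.321) z 0.0333
{'t': 11.75, 'eef_pos': [0.527, 0.302, 0.357], 'ee_rot': [3.139, 0.002, 3.1], 'force': [-0.055, -0.416, -0.901], 'moment': [-0.072, 0.013, 0.017], 'width': 0.044}
```

View pics/wrist3.png

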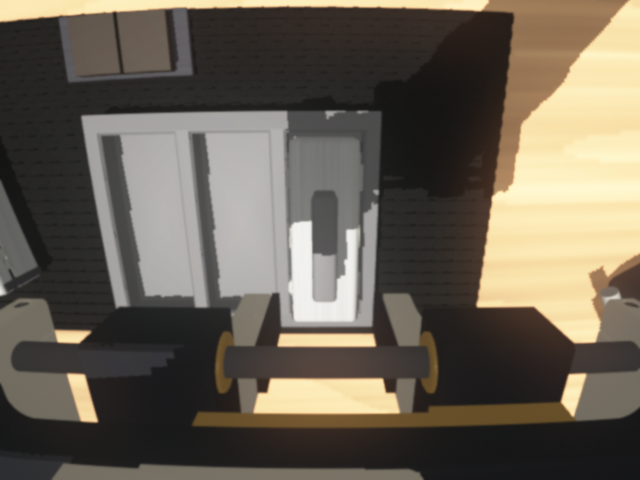

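The case is home in its pocket: lid at u≈290–360, lid height 62 mm. Next is the middle-left case.

```bash
python3 -m handwheel '[[-0.2,-2,0,0.02],[-0.3,-4,0,0.02],[-0.3,-4.5,0,0.03],[-0.3,-4.5,-0.5,0.03],[-0.3,-4.5,-1,0.03],[-0.3,-4.5,-1,0.03],[-0.3,-4.5,-1.2,0.02],[-0.3,-3,-1,0.02],[-0.2,-1.3,-1,0.007],[0,0,-2,0],[0,0,-2,0],[0,0,-1.4,0],[0,0,-0.5,0],[0,0,0,0],[0,0,0,0]]';python3 m.py
```

```text
t: 13.25
eef_pos: [0.5017, -0.0265, 0.2398]
ee_rot: [-3.141, -0.0, -2.975]
force: [-0.2, 0.2, 0.9]
width: 0.0438
{'t': 13.25, 'eef_pos': [0.502, -0.027, 0.24], 'ee_rot': [-3.141, -0.0, -2.975], 'force': [-0.242, 0.216, 0.905], 'moment': [-0.04, -0.035, 0.015], 'width': 0.044}
```

```bash
python3 -m handwheel '[[0,0,0,0],[0,0,0,0],[0,0,0,0],[0,0,0,0],[0,0,0,0],[0,0,0,0]]' 1 50;python3 -m handwheel '[[0,0,1,0],[0,0,3,0],[0,0,4,0],[0,0,3,0],[0,0,1,0],[0,0,0,0],[0,0,0,0]]'
python3 -m handwheel '[[1,0.17,0,0],[2,0.33,0,0],[3,0.5,0,0],[4,0.67,0,0],[4.9,0.8,0,0],[0,0,0,0],[0,0,0,0],[0,0,0,0],[0,0,0,0],[0,0,0,0]]'; python3 avg.py
python3 -m handwheel '[[-1,-0.17,0,0],[-2,-0.33,0,0],[-3,-0.5,0,0],[-4,-0.67,0,0],[-4.9,-0.8,0,0],[0,0,0,0],[0,0,0,0],[0,0,0,0],[0,0,0,0],[0,0,0,0]]'; python3 avg.py
```

```text
t: 13.85
eef_pos: [0.5016, -0.0265, 0.2399]
ee_rot: [3.141, 0.0, -2.976]
force: [-0.7, 0.8, 3.1]
width: 0.0178
t: 14.55
eef_pos: [0.5008, -0.0267, 0.3583]
ee_rot: [3.141, -0.002, -2.976]
force: [-0.5, -0.3, -4.5]
width: 0.0174
t: 15.55
eef_pos: [0.6499, -0.0021, 0.3601]
ee_rot: [3.142, 0.0, -2.976]
force: [-0.3, 0.5, -3.7]
width: 0.0174
15.95 [-0.026  0.084 -0.02 ] [0.029 0.03  0.024]
t: 16.95
eef_pos: [0.5022, -0.0264, 0.3594]
ee_rot: [-3.142, -0.0, -2.976]
force: [1.0, -0.6, -4.1]
width: 0.0176
17.35 [-0.01   0.003  0.01 ] [0.027 0.033 0.043]
```

```bash
python3 -m handwheel '[[4,0.67,0,0],[4,0.67,0,0],[4,0.67,0,0],[0,0,0,0],[0,0,0,0],[0,0,0,0],[0,0,0,0],[0,0,0,0]]'; python3 avg.py
python3 -m handwheel '[[-4,-0.67,0,0],[-4,-0.67,0,0],[-4,-0.67,0,0],[0,0,0,0],[0,0,0,0],[0,0,0,0],[0,0,0,0],[0,0,0,0]]'; python3 avg.py
```

```text
t: 18.15
eef_pos: [0.6209, -0.0066, 0.3603]
ee_rot: [3.141, 0.001, -2.976]
force: [0.7, 0.6, -3.9]
width: 0.0174
18.55 [-0.014  0.012  0.027] [0.018 0.023 0.023]
t: 19.35
eef_pos: [0.5022, -0.0264, 0.3594]
ee_rot: [-3.141, -0.0, -2.976]
force: [-0.5, -0.0, -4.0]
width: 0.0174
19.75 [-0.029  0.012  0.002] [0.033 0.028 0.029]
```

```bash
python3 -m handwheel '[[0.7,0.12,0,0],[1.5,0.25,0,0],[2.3,0.38,0,0],[3,0.5,0,0],[3,0.5,0,0],[2.3,0.38,0,0],[1.5,0.25,0,0],[0.7,0.12,0,0],[-1,-0.17,0,0],[-2,-0.33,0,0],[-3,-0.5,0,0],[-4,-0.67,0,0],[-4.9,-0.8,0,0],[0,0,0,0],[0,0,0,0],[0,0,0,0],[0,0,0,0]]'; python3 avg.py
python3 -m handwheel '[[0.7,0.12,0,0],[1.5,0.25,0,0],[2.3,0.38,0,0],[3,0.5,0,0],[3,0.5,0,0],[2.3,0.38,0,0],[1.5,0.25,0,0],[0.7,0.12,0,0],[-1,-0.17,0,0],[-2,-0.33,0,0],[-3,-0.5,0,0],[-4,-0.67,0,0],[-4.9,-0.8,0,0],[0,0,0,0],[0,0,0,0],[0,0,0,0],[0,0,0,0]]'; python3 avg.py
```

```text
t: 21.45
eef_pos: [0.5032, -0.0261, 0.3598]
ee_rot: [3.142, 0.001, -2.976]
force: [-0.0, -0.1, -5.0]
width: 0.0172
21.85 [-0.022 -0.038  0.022] [0.025 0.013 0.017]
t: 23.55
eef_pos: [0.5042, -0.0258, 0.3598]
ee_rot: [3.142, 0.001, -2.976]
force: [0.1, 0.7, -4.2]
width: 0.0176
23.95 [ 0.011 -0.123 -0.022] [0.022 0.023 0.025]
```

The moment swung from +0.084 to −0.123 N m, a difference of 0.21, so this is the rattler. I'll set it back down for now.

```bash
python3 -m handwheel '[[0,0,-2,0],[0,0,-4,0],[0,0,-3,0],[0,0,-1.5,0],[0,0,-0.7,0],[0,0,-0.3,0],[0,0,-0.3,0],[0,0,0,0]]';python3 m.py
```

```text
t: 24.75
eef_pos: [0.5038, -0.0259, 0.2422]
ee_rot: [3.141, 0.001, -2.976]
force: [-0.3, -0.4, -3.6]
width: 0.0176
{'t': 24.75, 'eef_pos': [0.504, -0.026, 0.242], 'ee_rot': [3.141, 0.001, -2.976], 'force': [-0.266, -0.434, -3.574], 'moment': [0.005, -0.13, -0.006], 'width': 0.018}
```

```bash
python3 -m handwheel '[[0,0,-0.2,0],[0,0,0,0]]';python3 -m handwheel '[[0,0,0,0],[0,0,0,0],[0,0,0,0]]' 0.5;python3 -m handwheel '[[0,0,2,0],[0,0,3,0],[0.2,-1,2,-0.02],[0.7,-3.5,0,-0.06],[0.9,-4.3,0,-0.07],[0.9,-4.3,0,-0.07],[0.7,-3.5,0,-0.06],[0.3,-1,0,-0.016],[0,0,0,0],[0,0,0,0]]'
python3 - <<'E'
from station import arm
from h import *
for n in("top",):
    f=arm.grab_frame(n);cv2.imwrite(f"pics/{n}4.png",f["image"][:,:,::-1]);np.savez(n+"4.npz",**f);bars(f)
f=arm.grab_frame("wrist");cv2.imwrite("pics/wrist4.png",f["image"][:,:,::-1])
E
python3 m.py
```

```text
t: 24.95
eef_pos: [0.5039, -0.0259, 0.2402]
ee_rot: [3.141, 0.002, -2.976]
force: [0.3, 0.7, -3.1]
width: 0.0173
t: 25.25
eef_pos: [0.5037, -0.026, 0.2401]
ee_rot: [-3.142, 0.001, -2.976]
force: [0.2, 0.0, 0.3]
width: 0.0363
t: 26.25
eef_pos: [0.5403, -0.2018, 0.3095]
ee_rot: [3.141, -0.0, 3.011]
force: [0.6, 0.0, -0.9]
width: 0.0435
bar 586 [125.6 191.3] ray (array([0.5282, 0.3016]), 0.078, 0.023, -0.028) z 0.0962
bar 185 [424.5 203.2] ray (array([ 0.5189, -0.1987]), 0.0332, 0.0193, -0.13) z 0.0887
lid 2134 [136.  196.3] ray (array([0.5278, 0.2999]), 0.1504, 0.0618, -0.047) z 0.0623
lid 735 [422.6 216.1] ray (array([ 0.5016, -0.2064]), 0.0749, 0.0503, 0.103) z 0.0552
obj 4351 [166.6 198.6] ray (array([0.524 , 0.2453]), 0.1956, 0.1885, 1.527) z 0.0345
obj 124 [240.2 156. ] ray (array([0.5996, 0.1214]), 0.0296, 0.0219, -0.074) z 0.0348
obj 121 [450. 201.] ray (array([ 0.5307, -0.2587]), 0.0322, 0.0199, -1.552) z 0.0376
obj 275 [429.  297.3] ray (array([ 0.3575, -0.2186]), 0.044, 0.023, 0.147) z 0.0383
obj 533 [475.6 299.3] ray (array([ 0.3553, -0.3005]), 0.0483, 0.0402, -1.559) z 0.0405
{'t': 26.35, 'eef_pos': [0.54, -0.201, 0.31], 'ee_rot': [3.141, 0.0, 3.013], 'force': [0.456, -0.15, -0.182], 'moment': [-0.013, 0.041, -0.026], 'width': 0.044}
```

View pics/wrist4.png

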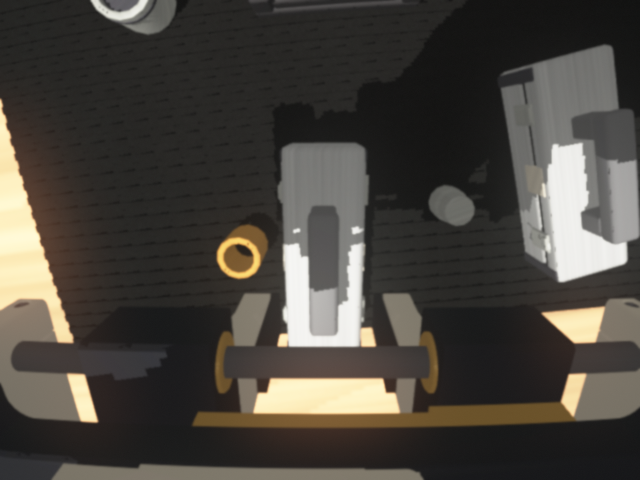

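The case is centred between the fingers (bar u≈324) and the rattler stands upright at right. I'll grip this one and check it too.

```bash
python3 -m handwheel '[[0.1,-0.1,-2,0],[0,0,-3,0],[0,0,-1.5,0],[0,0,-0.5,0],[0,0,0,0],[0,0,0,0]]' ; python3 -m handwheel '[[0,0,0,0],[0,0,0,0],[0,0,0,0],[0,0,0,0],[0,0,0,0],[0,0,0,0]]' 1 50;python3 -m handwheel '[[0,0,1,0],[0,0,3,0],[0,0,4,0],[0,0,3,0],[0,0,1,0],[0,0,0,0],[0,0,0,0]]'
python3 -m handwheel '[[1,-0.13,0,0],[2,-0.26,0,0],[3,-0.4,0,0],[4,-0.5,0,0],[4.9,-0.65,0,0],[0,0,0,0],[0,0,0,0],[0,0,0,0],[0,0,0,0],[0,0,0,0]]'; python3 avg.py
python3 -m handwheel '[[-1,0.13,0,0],[-2,0.26,0,0],[-3,0.4,0,0],[-4,0.5,0,0],[-4.9,0.65,0,0],[0,0,0,0],[0,0,0,0],[0,0,0,0],[0,0,0,0]]'; python3 avg.py; python3 m.py
```

```text
t: 26.95
eef_pos: [0.5421, -0.2026, 0.2407]
ee_rot: [-3.141, 0.001, 3.013]
force: [0.3, 0.0, 1.0]
width: 0.044
t: 27.55
eef_pos: [0.5416, -0.2032, 0.2399]
ee_rot: [-3.141, 0.0, 3.011]
force: [-0.6, -1.2, 2.7]
width: 0.0174
t: 28.25
eef_pos: [0.5408, -0.2028, 0.3579]
ee_rot: [3.141, -0.003, 3.011]
force: [0.9, 0.2, -4.9]
width: 0.0173
t: 29.25
eef_pos: [0.6899, -0.2224, 0.3604]
ee_rot: [3.142, 0.001, 3.011]
force: [0.3, -0.9, -4.0]
width: 0.0173
29.65 [-0.019  0.007  0.004] [0.019 0.039 0.037]
t: 30.55
eef_pos: [0.5423, -0.203, 0.3598]
ee_rot: [-3.142, 0.001, 3.012]
force: [0.5, -0.0, -4.0]
width: 0.0173
30.95 [-0.037 -0.024 -0.003] [0.022 0.018 0.026]
{'t': 30.95, 'eef_pos': [0.542, -0.203, 0.359], 'ee_rot': [-3.142, -0.0, 3.011], 'force': [-0.138, -0.284, -4.109], 'moment': [-0.044, -0.003, 0.04], 'width': 0.018}
```

```bash
python3 -m handwheel '[[-0.2,2,0,0.01],[-0.2,4,0,0.01],[-0.3,4.9,0,0.01],[-0.3,4.9,0,0.01],[-0.3,4.9,0,0.01],[-0.2,4.9,0,0.01],[-0.2,4.9,0,0.01],[-0.2,3,0,0.01],[-0.15,1.7,0,0.01],[0,0,-2,0],[0,0,-3,0],[0,0,-1,0],[0,0,0,0],[0,0,0,0]]'
python3 - <<'E'
from station import arm
from h import *
f=arm.grab_frame("wrist");cv2.imwrite("pics/wrist5.png",f["image"][:,:,::-1]);np.savez("wrist5.npz",**f)
s=arm.get_state();print(s["t"],np.round(s["eef_pos"],4),np.round(s["ee_rot"],3))
P=cloud(f);zl=s["eef_pos"][2]-.235+.05
m=(abs(P[...,2]-zl)<.007)&(P[...,0]>.4)&(P[...,0]<.5)&(abs(P[...,1]-.15)<.05)
v,u=np.nonzero(m);zz=np.median(P[v,u,2]);Q=plane(f,np.c_[u,v],zz);print("lid z",zz,zl)
for y in(.13,.14,.15,.16,.17): print(y,Q[abs(Q[:,1]-y)<.002][:,0].min().round(4))
for x in(.46,.47): a=Q[abs(Q[:,0]-x)<.002][:,1];print(x,a.min(),a.max(),(a.min()+a.max())/2)
m=((P[...,2]>.03)&(P[...,2]<.04)&(P[...,0]>.4)&(P[...,1]>.08)&(P[...,1]<.37))
v,u=np.nonzero(m);Q=plane(f,np.c_[u,v],.035)
for y in(.12,.15,.2,.24): print("tray",y,Q[abs(Q[:,1]-y)<.004][:,0].min().round(4))
for x in(.44,.45,.47,.49):
    a=np.sort(Q[abs(Q[:,0]-x)<.003][:,1]); g=np.nonzero(np.diff(a)>.01)[0]; print(x,a[0].round(4),[(a[i].round(4),a[i+1].round(4)) for i in g],a[-1].round(4))
E
```

```text
t: 32.35
eef_pos: [0.5216, 0.1488, 0.3005]
ee_rot: [-3.142, 0.001, 3.101]
force: [-0.5, -0.1, -4.4]
width: 0.0173
32.4 [0.5217 0.1489 0.301 ] [3.141e+00 2.000e-03 3.101e+00]
lid z 0.11471659480610547 0.11596505839300959
0.13 0.4478
0.14 0.4483
0.15 0.4487
0.16 0.4491
0.17 0.4494
0.46 0.12322542778958524 0.1760124580944169 0.14961894294200107
0.47 0.1228649273011929 0.17563723370291767 0.1492510805020553
tray 0.12 0.4258
tray 0.15 0.4272
tray 0.2 0.4295
tray 0.24 0.4311
0.44 0.1079 [] 0.3484
0.45 0.1077 [(np.float64(0.1211), np.float64(0.1823)), (np.float64(0.1965), np.float64(0.2562))] 0.3481
0.47 0.107 [(np.float64(0.11), np.float64(0.1882)), (np.float64(0.1954), np.float64(0.2558))] 0.2783
0.49 0.1067 [(np.float64(0.1067), np.float64(0.1896)), (np.float64(0.1944), np.float64(0.2546))] 0.2773
```

View pics/wrist5.png

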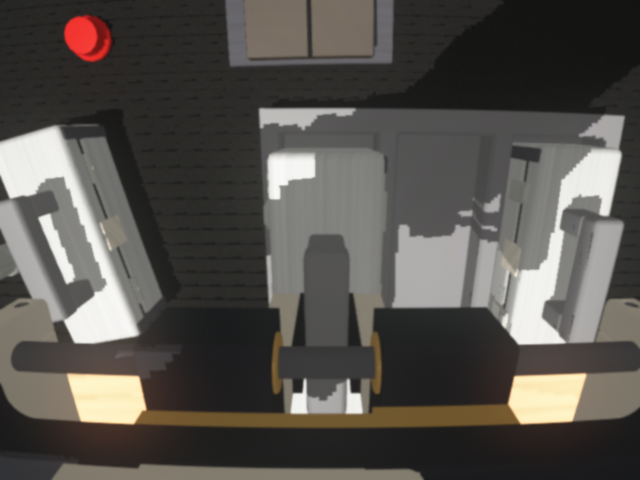

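```bash
python3 -m handwheel '[[-0.1,0.15,0,0],[0,0,-1,0],[0,0,-2,0],[0,0,-1,0],[0,0,-0.6,0],[0,0,0,0],[0,0,0,0]]';python3 m.py; python3 -m handwheel '[[0,0,-0.3,0],[0,0,-0.2,0],[0,0,0,0]]';python3 m.py
```

```text
t: 33.1
eef_pos: [0.5203, 0.1506, 0.254]
ee_rot: [3.142, 0.0, 3.102]
force: [0.6, -0.0, -4.3]
width: 0.0181
{'t': 33.1, 'eef_pos': [0.52, 0.151, 0.254], 'ee_rot': [3.142, 0.0, 3.102], 'force': [0.617, -0.009, -4.263], 'moment': [0.008, -0.105, -0.043], 'width': 0.018}
t: 33.4
eef_pos: [0.5202, 0.1506, 0.2489]
ee_rot: [3.141, 0.001, 3.101]
force: [-0.1, -0.3, -2.3]
width: 0.0177
{'t': 33.4, 'eef_pos': [0.52, 0.151, 0.249], 'ee_rot': [3.141, 0.001, 3.101], 'force': [-0.11, -0.282, -2.333], 'moment': [0.1, 0.081, -0.016], 'width': 0.018}
```

Just touching the floor. One more small step, then release and look.

```bash
python3 -m handwheel '[[0,0,-0.1,0],[0,0,0,0]]';python3 -m handwheel '[[0,0,0,0],[0,0,0,0],[0,0,0,0],[0,0,0,0]]' 0.5;python3 -m handwheel '[[0,0,2,0],[0,0,4,0],[0,0,4,0],[0,0,0,0],[0,0,0,0]]'
python3 - <<'E'
from station import arm
from h import *
for n in("top","wrist","scene"):
    f=arm.grab_frame(n);cv2.imwrite(f"pics/{n}6.png",f["image"][:,:,::-1]);np.savez(n+"6.npz",**f)
    if n=="scene":
        P=cloud(f)
    else: print(n);bars(f)
E
python3 m.py
```

```text
t: 33.6
eef_pos: [0.5206, 0.1507, 0.2484]
ee_rot: [3.141, 0.002, 3.102]
force: [1.9, -0.8, 0.6]
width: 0.0177
t: 34.0
eef_pos: [0.5199, 0.1505, 0.2476]
ee_rot: [-3.142, -0.0, 3.101]
force: [0.8, -0.3, -1.2]
width: 0.0414
t: 34.5
eef_pos: [0.52, 0.1505, 0.3486]
ee_rot: [3.14, 0.002, 3.101]
force: [-0.3, -0.5, -0.3]
width: 0.0438
top
bar 501 [321.7 208.7] ray (array([ 0.504 , -0.0261]), 0.0783, 0.0182, 0.165) z 0.089
bar 167 [124.2 207.8] ray (array([0.5003, 0.3025]), 0.0225, 0.0217, 0.051) z 0.0961
bar 151 [215.4 212.6] ray (array([0.4953, 0.1507]), 0.0238, 0.0183, 0.034) z 0.0966
lid 2156 [321.3 212.6] ray (array([ 0.5044, -0.0273]), 0.1494, 0.0573, 0.163) z 0.055
lid 1036 [132.9 220.6] ray (array([0.4891, 0.301 ]), 0.0722, 0.0627, -0.039) z 0.0625
lid 960 [218.8 225.7] ray (array([0.4833, 0.1501]), 0.0727, 0.0591, -0.043) z 0.0626
obj 235 [452.6 197.1] ray (array([ 0.5366, -0.2613]), 0.0385, 0.0304, -1.091) z 0.0388
obj 165 [365.7 203.9] ray (array([ 0.5215, -0.1053]), 0.0253, 0.0232, 0.007) z 0.0405
obj 2707 [179.1 235.2] ray (array([0.477 , 0.2247]), 0.2404, 0.0962, 1.529) z 0.034
[... 235 characters left out ...]
37, 1.509) z 0.0374
obj 536 [475.8 299.3] ray (array([ 0.3553, -0.3006]), 0.0483, 0.0402, -1.559) z 0.0405
wrist
obj 6757 [309.5  38.1] ray (array([0.3756, 0.1429]), 0.077, 0.0436, 1.543) z 0.0213
obj 19263 [403.1 191.8] ray (array([0.5234, 0.2239]), 0.2366, 0.1855, 1.533) z 0.0351
obj 3071 [142.9 210.6] ray (array([0.5015, 0.003 ]), 0.15, 0.0171, 0.166) z 0.0355
obj 117 [326.6 141.5] ray (array([0.4472, 0.1517]), 0.0452, 0.0008, 1.531) z 0.0385
obj 932 [ 38.8 247.2] ray (array([ 0.5209, -0.0989]), 0.0411, 0.024, -1.318) z 0.0375
{'t': 34.65, 'eef_pos': [0.52, 0.15, 0.346], 'ee_rot': [-3.141, -0.002, 3.101], 'force': [-0.413, 0.103, -0.63], 'moment': [-0.074, -0.007, -0.007], 'width': 0.043}
```

View pics/scene6.png

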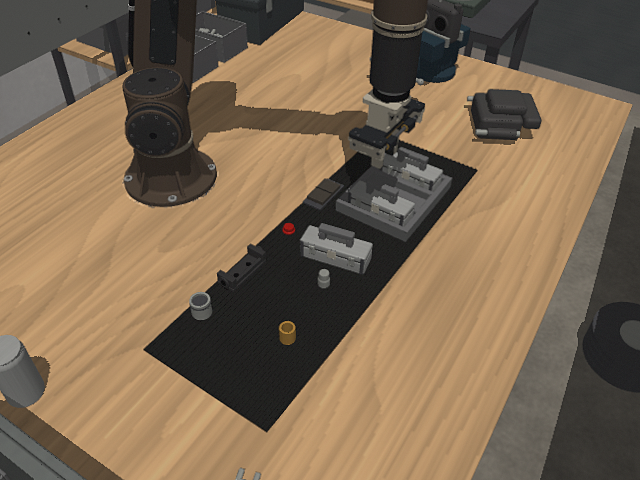

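View pics/wrist6.png

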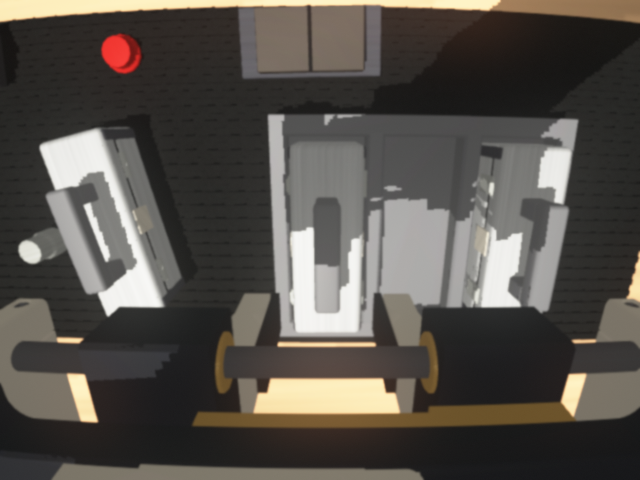

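Both quiet cases are home, with lids at 62.5 mm at wrist u≈290–365 and 480–570. Now I'll pick up the rattler.

```bash
python3 -m handwheel '[[-0.2,-2,0,0.02],[-0.3,-4,0,0.04],[-0.4,-4.5,-1,0.05],[-0.4,-4,-1,0.05],[-0.2,-2.2,-1.5,0.04],[-0.1,-0.95,-1.5,0.006],[0,0,-2,0],[0,0,-2,0],[0,0,-1,0],[0,0,-0.5,0],[0,0,0,0],[0,0,0,0]]';python3 m.py; python3 -m handwheel '[[0,0,0,0],[0,0,0,0],[0,0,0,0],[0,0,0,0],[0,0,0,0],[0,0,0,0]]' 1 50
```

```text
t: 35.85
eef_pos: [0.5043, -0.0258, 0.2431]
ee_rot: [-3.142, 0.001, -2.975]
force: [0.1, 0.3, -0.2]
width: 0.0437
{'t': 35.85, 'eef_pos': [0.504, -0.026, 0.243], 'ee_rot': [-3.142, 0.001, -2.975], 'force': [0.106, 0.287, -0.177], 'moment': [0.02, -0.026, -0.038], 'width': 0.044}
t: 36.45
eef_pos: [0.5041, -0.0258, 0.2429]
ee_rot: [3.141, 0.0, -2.976]
force: [-2.0, 3.4, 4.5]
width: 0.0174
```

```bash
python3 -m handwheel '[[0,0,1,0],[0,0,2,0],[0,0,3,0],[0,0,3,0],[0.5,0,3,0],[1,0,2,0],[2,0,1,0],[3,0,0.2,0],[3,0,0,0],[3,0,0,0],[3,0,0,0],[2.5,0,0,0],[2,0,0,0],[1.1,0,0,0],[0.5,0,0,0],[0,0,0,0],[0,0,0,0],[0,0,0,0],[0,0,0,0],[0,0,0,0]]';python3 avg.py
python3 - <<'E'
from station import arm
from h import *
for n in("top","scene"):
    f=arm.grab_frame(n);cv2.imwrite(f"pics/{n}7.png",f["image"][:,:,::-1]);
    if n=="top":bars(f)
E
python3 m.py
```

```text
t: 38.45
eef_pos: [0.7197, -0.026, 0.3951]
ee_rot: [3.141, 0.001, -2.976]
force: [-0.7, -0.4, -4.3]
width: 0.0172
38.85 [ 0.014 -0.12  -0.004] [0.022 0.018 0.041]
bar 544 [216.5 196. ] ray (array([0.5225, 0.1501]), 0.0785, 0.0198, -0.03) z 0.0965
lid 2083 [221.5 201. ] ray (array([0.5227, 0.1487]), 0.1519, 0.0592, -0.038) z 0.0626
obj 2218 [226.3 199.9] ray (array([0.5203, 0.1506]), 0.19, 0.0997, -0.012) z 0.0349
obj 234 [452.6 197.1] ray (array([ 0.5366, -0.2613]), 0.0385, 0.0304, -1.091) z 0.0397
obj 163 [365.7 203.9] ray (array([ 0.5215, -0.1053]), 0.0253, 0.0232, 0.007) z 0.0407
obj 75 [228.  239.9] ray (array([0.4507, 0.143 ]), 0.0595, 0.0244, -1.124) z 0.0375
obj 864 [226.8 286.8] ray (array([0.3711, 0.1373]), 0.0763, 0.045, 1.549) z 0.0215
obj 716 [402.7 293.2] ray (array([ 0.3603, -0.1705]), 0.1174, 0.0437, 1.509) z 0.0373
obj 539 [475.7 299.2] ray (array([ 0.3553, -0.3006]), 0.0483, 0.0402, -1.559) z 0.0403
{'t': 38.95, 'eef_pos': [0.72, -0.026, 0.395], 'ee_rot': [-3.142, -0.0, -2.976], 'force': [-0.445, 0.408, -4.25], 'moment': [0.027, -0.118, 0.004], 'width': 0.017}
```

View pics/scene7.png

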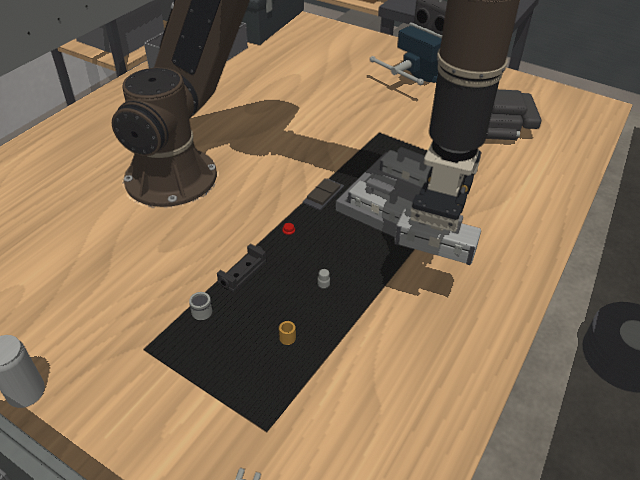

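View pics/top7.png

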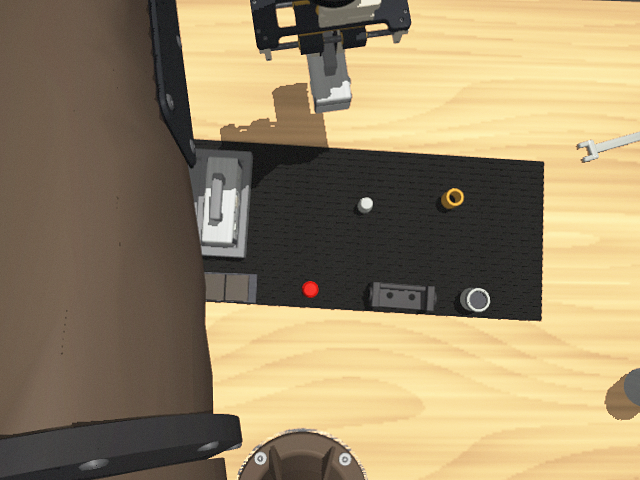

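The scene view (held case at u≈440, v≈240) and the top view (u≈330, v≈85) show the rattler level beyond the mat edge. The other parts haven't moved.

```bash
python3 -c "
from station import arm
print(arm.job_done())"
```

```text
the job is handed in; nothing more can be done
None
```

I found the rattling case, stood the two quiet ones in the tray's outer pockets, and handed the job in holding the rattler out past the mat's far edge. The clock was at about 39 s of the 72 s allowed; the hand-in gives no verdict.

- **Which case:** the rattler is the one that lay nearest the tray. Shaken sharply along its length one way and then the other, its moment about y went from +0.084 to −0.123 N m. The two quiet cases changed by at most about 0.03 N m. The first shakes of the rattler gave unclear readings (0.084, 0.003, 0.012, 0.012), so I repeated one-way shakes until the bushing reached the far end. At the final pose it still read −0.12 N m.
- **Quiet cases:** both were lowered until they touched the pocket floor, then let go. Their lids measured about 62.5 mm above the bench, against 63 mm expected when fully home. Their positions are within about 3 mm of the pocket centres.
- **First grasp:** I lifted the first case before the fingers had fully closed, so it was held about 8 mm lower on the bar than intended. It was not dropped, and I allowed for the offset when lowering it.
- **Finish:** the rattler is held at a set grip of 50 N, level and still. It is at about x = 0.72 m, roughly 85 mm past the mat edge, with about 15.7 cm of air under it.
- **Other parts:** the bushing, socket, piston and bracket measured unmoved in the last view. The cap and brake pad also look to be where they were. The pocket farthest from the start was hidden by the arm in that last view, so its case was last seen home just before I picked up the rattler.

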